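# Mount a painting turntable's wheel and push its keyed shaft home

## Task

Set the wheel head on the turntable stand's shoulder, over the hub, and let go of it. Then push the keyed shaft down into the hub, turning it until the key slips into the keyway, and press on against the spring until the shaft is fully home with its collar on the wheel; finish while still gripping the shaft and holding it pressed home. Leave the other things on the table where they are.

Things in the scene. Friction and masses are not known exactly. Their poses are not given: they have to be found in the camera images.
- stand: turntable stand, fixed: round grey base 110 across, 20 high, with a dark upright column 50 across whose flat top (the shoulder) is 60 above the table. From the shoulder a fixed bare aluminium hub, 32 across, rises 28 more, to 88 above the table. Origin: on the stand's axis at table height; z up
- hub_mouth (a point): centre of the hub's open top, 88 above the table; axes as the stand's. Upright round bore 18 across with one keyway full length: slot 9.2 wide, out to 13 from the axis, a notch in the rim with an orange mark. The hub is clamped at an unknown angle: the keyway points within 0.6 rad either side of the stand's +x
- plunger (a joint): sprung brass pad down in the hub bore, in m: 0 when up (its top 34 mm below the hub's mouth), grows as it is pushed down. It pushes up with 6 N at first, 12 N at 8 mm. The shaft fully home pushes it to 8 mm; let go, the spring lifts the shaft again
- wheel: wheel head: wooden disc 152 across, 10 thick, pink rings; on top a blue round boss 50 across rises 20 above the disc: grip it there. Plain hole 37 across right through both. Lies flat, boss up; 0.3 to 0.55 kg; its turn does not matter. Origin: centre of the underside, z up. On the stand the underside rests on the shoulder, 60 up, the hub inside the hole, the boss 2 higher than the hub
- holder: wooden block 85 x 85, 50 high, with an upright hole 28 across in which the shaft hangs by its collar; fixed to the table. Origin: centre of the underside
- shaft: keyed shaft, 84 long, 0.15 to 0.27 kg, upright in the holder, its +x within 0.9 rad of world +x. Origin: centre of the lower tip; z up along it. Round, 16 across, up to 44 (lowest 4 tapered); brass key 6 wide on the +x side, out to 11.5 from the axis, from 10 to 40 above the tip; collar 46 across from 44 to 50. The lowest 10 enter the hub at any angle, then the key rides on the hub's rim
- shaft_grip (a point): middle of the shaft's black grip, on its axis, 71 above the tip; axes as the shaft's. The grip is 30 (x) by 16 (y), from 50 to 84 above the tip: pinch it across its y sides. An orange stripe on its top and side and on the collar marks the key's side (+x). Fully home, the collar sits on the wheel's boss and the tip is 46 above the table
- glue: white glue bottle with orange cap, 56 across, 150 high; origin: its own centre line, at the underside; a bystander
- jar_red: red paint jar, 64 across, 85 high; origin: its own centre line, at the underside; a bystander
- jar_green: green paint jar, 64 across, 85 high; origin: its own centre line, at the underside; a bystander
- tape: yellow tape ring, 84 across, 22 high, lying flat; origin: its own centre line, at the underside; a bystander
- pencil_cup: grey cup of pencils, 76 across, 170 high with the pencils; origin: its own centre line, at the underside; a bystander
- mallet: small hammer lying on the table; origin: on the table under its middle; a bystander
- brush: paint brush lying on the table, 200 long; origin: on the table under its middle; a bystander
Things that resemble listed ones, but are neither listed nor needed, are in the scene too. What is shaped like the shaft but blue, pink or turquoise is not meant.

How it is judged:
On the way, in this order (a step that is already met when the one before it is completed fails the run):
1. the wheel lies level on the stand's shoulder, over the hub, let go (horizontal distance between wheel and stand below 0.005 m and z of wheel in the frame of stand between 0.0565 and 0.0635 m and angle between wheel's own z axis and vertical below 0.04 rad and contact force between the fingers and wheel below 0.1 N), for 0.2 s.
2. the shaft's key has slipped into the keyway: the tip is more than 16 mm below the hub's mouth (z of shaft in the frame of hub_mouth below -0.016 m and horizontal distance between shaft and hub_mouth below 0.004 m), for 0.1 s.
At the end, for the whole second after the job is handed in: Wheel level (0.04 rad) on the shoulder (height within 3.5 mm, centre within 5 mm); shaft upright (0.06 rad) in the hub, within 4 mm of its axis, spring pad pushed down more than 6 mm and tip at least 40 mm below the mouth; the gripper still grips the shaft and holds it there (horizontal distance between wheel and stand below 0.005 m and z of wheel in the frame of stand between 0.0565 and 0.0635 m and angle between wheel's own z axis and vertical below 0.04 rad and value of joint plunger above 0.006 m and z of shaft in the frame of hub_mouth below -0.04 m and horizontal distance between shaft and hub_mouth below 0.004 m and angle between shaft's own z axis and vertical below 0.06 rad and contact force between the fingers and shaft above 1 N); the arm keeps its last pose, push and grip.
It fails at once if a bystander is moved more than 30 mm (distance of any of glue, jar_red, jar_green, tape, pencil_cup, mallet, brush from where it was at the start of the episode above 0.03 m).
It also fails if it takes over 67 s, if anything falls off the work surface, if the arm or the gripper's body presses on something with over 40 N, if the wrist force passes 120 N, or if a joint passes its speed limit or range.

## Robot

A 6-joint arm with a two-finger parallel gripper is mounted at the origin on the work surface. World frame = base frame: x ahead of the robot, y to its left, z up, the work surface at z = 0. Lengths are in m, angles in rad, forces in N, time in s.
With the tool pointing down it reaches from about 0.275 to 0.85 m from the base axis. Payload 19 kg.
Tool frame: the origin (TCP) lies at the very end of the fingers, on their centre line; the grasp point (between the pads) lies 19 mm behind it; z points along the fingers, y is the direction in which the jaws open and shut (so a half turn about z gives the same grasp; the last joint's range is limited). The gripper opens to 85 mm and grips with 20 to 120 N. Pads are 22 mm wide; open, the fingers measure 114 mm over their backs; the gripper's body (76 mm by 85 mm) begins 54 mm behind the grasp point. The pads swing forward as they close: fully open they stand 13 mm farther back than shut.
Start: joints at [-1.266, 0.15, 1.437, -0, 1.554, -0.134], TCP at [0.244, -0.521, 0.231] pointing down, gripper open.
Joint ranges: [-2.8, 2.8], [-0.68, 2.1], [0.12, 2.68], [-1.39, 4.53], [0.16, 2.79], [-2.81, 2.81]. Speed limits (rad/s): [1.89, 1.89, 2.22, 3.01, 3.01, 3.01].

## Interface

Orientations are given as a unit quaternion [w, x, y, z].
In Python, from cell import * gives the robot as it stands. The module is installed in compiled form; this text tells all that it offers.
- The arm moves only by the tool move_arm, never from a script. Its argument "increments" is one flat list of numbers, 5 for each row, row after row: the shift along the tool's x, y, z in mm, then the turn about the tool's z in degrees, then the opening, from 0 (shut) to 1 (fully open). In form: [x, y, z, yaw, claw, x, y, z, yaw, claw, ...]. A call has 1 to 20 rows; each row is the pose to reach, as a shift and turn from the pose commanded when the call began, along the tool's axes at that moment; what a row does not reach only later rows make up. A row lasts 1/12 s, in which the tool goes at most 41.7 mm and 7.16 degrees, less where a joint would pass 70% of its speed; a pose out of reach is approached as far as the arm can. A call with a gripper value outside its range is refused whole. The fingers move at their own pace and stop on an object; the grip force is fixed at half the most. Time passes only in rows, so rows that repeat a pose let the fingers close. It gives the time, the measured TCP pose, the force and the opening at its end, in the units of the state.
- read_state(): the state, without advancing time (a new reading comes with each control period).
- snapshot(name): name is "side" or "top"; returns the picture (480x640x3 uint8, red, green, blue); there is no depth.
- camera_info(name): a dict with "camera_matrix" (3x3 intrinsics, pixels), "rvec" (rotation vector, rad) and "tvec" (3), from world to camera coordinates, as OpenCV has them. Camera axes: x right, y down, z forward; pixel columns grow to the right and rows downward; lengths in m; the calibration is good to about 2 mm. A picture is of the moment at which its call begins. camera_info takes no time and is no camera call.
- hand_in(): hands the job in, once; it reports no verdict.
Trained networks look in the newest picture that a camera, given by its name, has taken for a name from the list of things; names that differ only in an ending like _2 or _b are one class to them, and where a whole thing is asked for, a point or a joint stands for the part that bears it (a point fixed in the world has none). Each returns a list of dicts, best first, with "confidence" (0 to 1); they miss things now and then, are a little off and sometimes report something else, mostly with a low value. They report only what shows in the picture. A call takes as long as a camera call. They do not tell look-alikes from the thing itself.
- masks_of(query, camera): "pixels" (480x640 bool, what is visible of it) and "extent" ([left, top, right, bottom] in pixels, round what is visible of it).
The state is a dict: "t": time; "joints": joint angles; "qvel": joint speeds; "joint_torque": joint torques, N m; "tcp_pos": TCP position; "orientation": TCP orientation; "ft_force": force on the tool from outside, world axes, zero at the start; "moment": the same for the moment, N m; "gripper_width": finger opening in m.
Only numpy, scipy, OpenCV 4.12 (cv2) and the standard library are available. Lean on these libraries where they do the work, as an engineer would, in place of code of your own. Each camera call takes 0.05 s, during which the arm holds its last target. There are 200 camera calls.

## Working session

There is one attempt and no reset: what is moved stays moved. The work goes in short steps, Python scripts to look and compute and a tool call to move; the robot and the scene stay as the last step left them, time stands still between calls to the robot, and variables do not carry over. Pictures are saved under pics/ and viewed, about 8 in all and at most 12, crops included, and the job is handed in when it is done.

Besides the shell and the picture viewer there is one more tool, called after ">>>" by a JSON object that holds its "fn" and its "kwargs". move_arm: Moves the arm, as the interface text tells. Its arguments: {"type":"object","properties":{"increments":{"type":"array","items":{"type":"number"}}},"required":["increments"]}

```bash
mkdir -p pics
python3 - <<'E'
from cell import *
import cv2,numpy as np
for n in("top","side"):
    im=snapshot(n); cv2.imwrite(f"pics/{n}0.png",im[:,:,::-1])
    c=camera_info(n); R=cv2.Rodrigues(np.array(c["rvec"],float))[0]; print(n,c["camera_matrix"],-R.T@np.array(c["tvec"]).ravel(),R.round(3).tolist())
    for q in("stand","wheel","shaft","holder","hub_mouth"):
        try: print(q,[(round(d["confidence"],2),d["extent"]) for d in masks_of(q,n)])
        except Exception as e: print(q,e)
print(read_state())
E
```

```text
top [[569.46350383   0.         326.84746501]
 [  0.         569.46350383 243.7843957 ]
 [  0.           0.           1.        ]] [ 0.36544969 -0.00848436  1.58149701] [[0.012, -1.0, 0.0], [-0.992, -0.012, -0.129], [0.129, 0.001, -0.992]]
stand [(0.95, [324.7, 221.6, 360.6, 262.0])]
wheel [(0.67, [380.5, 232.4, 437.9, 289.5])]
shaft [(0.78, [266.8, 212.2, 280.1, 228.0]), (0.77, [216.8, 271.3, 232.2, 291.8]), (0.75, [181.6, 233.9, 202.0, 251.6]), (0.56, [241.8, 188.5, 255.3, 207.5]), (0.47, [221.4, 228.3, 235.1, 247.0])]
holder [(0.68, [212.6, 220.6, 250.5, 259.6]), (0.43, [311.3, 294.8, 336.7, 324.0])]
hub_mouth [(0.93, [317.8, 222.9, 360.9, 263.6])]
side [[610.09292228   0.         323.7895967 ]
 [  0.         610.09292228 242.03800781]
 [  0.           0.           1.        ]] [0.16403424 1.09018527 0.74771299] [[-0.943, -0.332, -0.017], [-0.152, 0.478, -0.865], [0.295, -0.813, -0.502]]
stand [(0.83, [299.9, 236.2, 349.1, 273.2])]
wheel [(0.93, [338.7, 210.3, 395.6, 242.1])]
shaft [(0.95, [258.0, 266.9, 284.0, 299.3]), (0.89, [313.8, 314.8, 340.6, 359.8]), (0.69, [243.5, 338.4, 2
[... 205 characters left out ...]
6, 351.1, 274.7])]
{'t': 0.6, 'joints': array([-1.26598877e+00,  1.50473769e-01,  1.43739672e+00,  1.82673825e-06,
        1.55378946e+00, -1.33985448e-01]), 'qvel': array([-0.00042392, -0.00060421, -0.00067647,  0.00079529, -0.00052644,
        0.0020941 ]), 'joint_torque': array([-1.26326380e-03, -7.12489915e+01, -5.70888197e+01, -8.15678618e-05,
        1.30999259e-03, -9.91607862e-05]), 'tcp_pos': array([ 0.24426901, -0.52050572,  0.23128314]), 'orientation': array([-3.36056168e-05,  9.76028976e-01,  2.17640616e-01, -1.96071350e-06]), 'ft_force': array([ 0.08551813, -0.29409034,  0.94807751]), 'moment': array([ 0.01667471, -0.00319818, -0.00225214]), 'gripper_width': 0.08560867970611387}
```

View pics/top0.png

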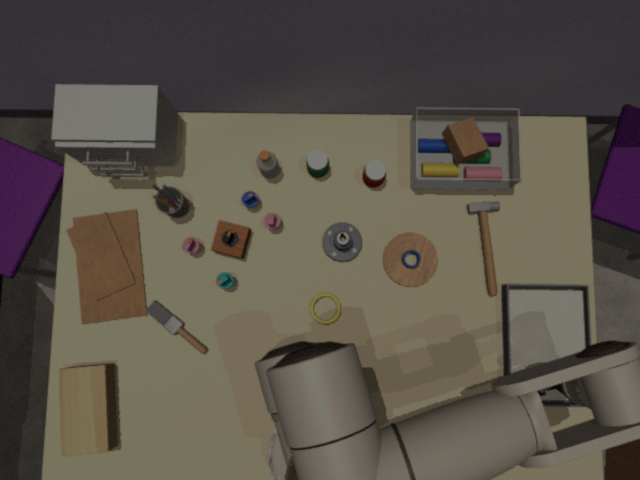

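View pics/side0.png

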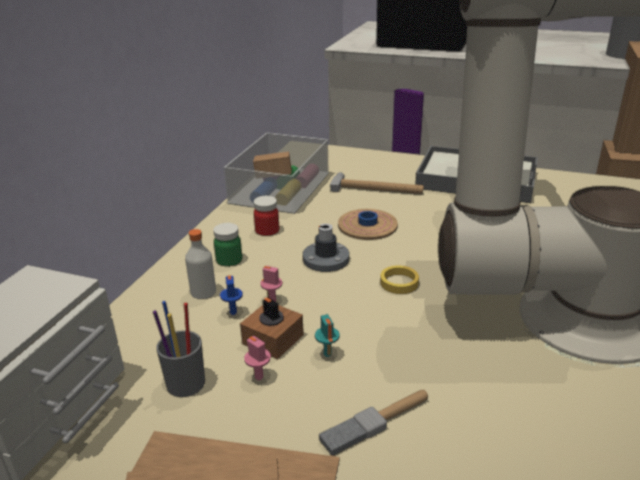

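The top view shows the stand near (343,241), wheel (410,259) and the holder with the black-gripped shaft (231,239). The pink, blue and turquoise decoys stand round the holder. Next I fit positions by matching projected models to the masks.

```bash
cat > h.py <<'E'
from cell import *
import cv2,numpy as np
from scipy.optimize import least_squares
CI={n:camera_info(n) for n in("top","side")}
def proj(P,n):
    c=CI[n]; return cv2.projectPoints(np.array(P,float).reshape(-1,1,3),np.array(c["rvec"],float),np.array(c["tvec"],float),np.array(c["camera_matrix"],float),None)[0].reshape(-1,2)
def ray(u,v,z,n):
    c=CI[n];R=cv2.Rodrigues(np.array(c["rvec"],float))[0];o=-R.T@np.array(c["tvec"],float).ravel()
    d=R.T@np.linalg.inv(c["camera_matrix"])@[u,v,1]; return (o+d*(z-o[2])/d[2])[:2]
a=np.linspace(0,2*np.pi,60)
def cyl(x,y,r,z0,z1): return np.array([[x+r*np.cos(t),y+r*np.sin(t),z] for z in(z0,z1) for t in a])
def cen(xy,cyls,n,S=16):
    m=np.zeros((480,640),np.uint8); m=np.zeros((1200,1200),np.uint8)
    o=proj([[xy[0],xy[1],0]],n)[0]-37
    for r,z0,z1 in cyls:
        h=cv2.convexHull((((proj(cyl(*xy,r,z0,z1),n)-o)*S)).astype(np.float32)); cv2.fillConvexPoly(m,np.round(h).astype(np.int32),1)
    M=cv2.moments(m,True); return np.array([M["m10"],M["m01"]])/M["m00"]/S+o
def solve(obs,cyls,x0):
    # obs: {cam: centroid px}
    f=lambda p:np.concatenate([cen(p,cyls,n)-obs[n] for n in obs])
    s=least_squares(f,x0,diff_step=0.01); return s.x,s.fun
def mcen(m):
    v,u=np.nonzero(m); return np.array([u.mean(),v.mean()])
E
python3 - <<'E'
from h import *
ims={n:snapshot(n) for n in CI}
W=[(.076,0,.01),(.025,.01,.03)];S=[(.055,0,.02),(.025,.02,.06),(.016,.06,.088)]
for q,c,p in(("wheel",W,(410,259)),("stand",S,(343,241))):
    obs={}
    for n in CI:
        r=masks_of(q,n)
        if r: obs[n]=mcen(r[0]["pixels"]); print(q,n,r[0]["extent"],r[0]["pixels"].sum())
    x0=ray(*p,0.02,"top")
    for k in ([["top"],["side"],["top","side"]]):
        k=[i for i in k if i in obs]
        if k: x,f=solve({i:obs[i] for i in k},c,x0); print(q,k,x.round(4),f.round(2))
print("shaft top z=.09",ray(230,238,.09,"top"))
P=[]
for n,cs in(("top",[(410,259),(343,239),(231,238)]),("side",[(367,222),(326,245),(271,318)])):
    P.append(np.hstack([cv2.resize(ims[n][v-(32 if u!=343 and u!=231 else 16):v+(32 if u!=343 and u!=231 else 16),u-(32 if u!=343 and u!=231 else 16):u+(32 if u!=343 and u!=231 else 16),::-1],(260,260),interpolation=cv2.INTER_CUBIC) for u,v in cs]))
cv2.imwrite("pics/c1.png",np.vstack(P))
E
```

```text
wheel top [380.6, 230.0, 437.1, 287.0] 2240
wheel side [334.9, 211.7, 393.6, 242.2] 1523
wheel ['top'] [ 0.5308 -0.2375] [-0. -0.]
wheel ['side'] [ 0.5269 -0.2344] [0. 0.]
wheel ['top', 'side'] [ 0.529  -0.2371] [-0.15  0.65 -0.53 -0.61]
stand top [321.3, 219.2, 364.2, 262.1] 1140
stand side [303.2, 233.8, 350.1, 275.9] 1278
stand ['top'] [ 0.5763 -0.0468] [0. 0.]
stand ['side'] [ 0.5683 -0.0311] [-0. -0.]
stand ['top', 'side'] [ 0.5734 -0.0425] [-1.58  1.03 -0.43 -2.84]
shaft top z=.09 [0.57157706 0.2494218 ]
```

View pics/c1.png

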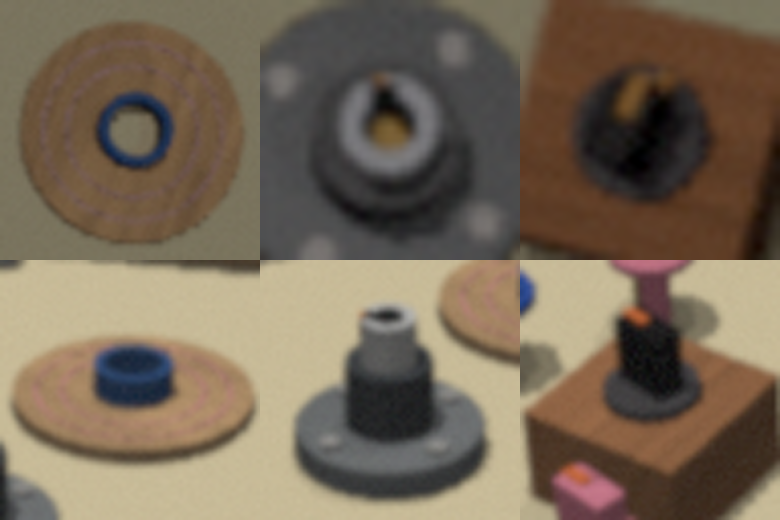

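The crops show the hub ring with its keyway mark slightly left of up, at about +0.2 rad. The shaft's stripes point slightly right of up, at about −0.4 rad. The network masks are coarse, so I now segment by colour for finer values.

Run:
```python
from h import *
ims={n:snapshot(n) for n in CI}
def hsv(n): return cv2.cvtColor(ims[n],cv2.COLOR_RGB2HSV).astype(int)
def blob(m,box):
    u0,v0,u1,v1=box; mm=np.zeros((480,640),np.uint8); mm[v0:v1,u0:u1]=m[v0:v1,u0:u1]
    k,l,s,c=cv2.connectedComponentsWithStats(mm); o=np.argsort(-s[1:,4])+1
    return [(int(s[i,4]),c[i].round(2),s[i,:4].tolist()) for i in o[:3]],l==(o[0] if len(o) else -1)
T=hsv("top");Sd=hsv("side")
blue=lambda H:((H[...,0]>95)&(H[...,0]<130)&(H[...,1]>110))
org=lambda H:((H[...,0]<20)&(H[...,1]>100)&(H[...,2]>90))
# wheel boss
r,l=blob(blue(T),(395,240,430,280)); print("boss top",r); 
cs=cv2.findContours(l.astype(np.uint8),0,2)[0][0]; M=cv2.moments(cs);c=(M["m10"]/M["m00"],M["m01"]/M["m00"]);print(c,"wheel(boss) top",ray(*c,.03,"top"))
r,l=blob(blue(Sd),(350,205,390,235)); print("boss side",r)
cs=cv2.findContours(l.astype(np.uint8),0,2)[0]; m=np.zeros((480,640),np.uint8);cv2.drawContours(m,cs,-1,1,-1); print("wheel side",solve({"side":mcen(m)},[(.025,.01,.03)],(.53,-.237)))
# hub
br=(T[...,1]<45)&(T[...,2]>105)
r,l=blob(br,(330,225,357,252)); print("hub",r); 
cs=cv2.findContours(l.astype(np.uint8),0,2)[0]; hull=cv2.convexHull(np.vstack(cs)); print(cv2.minEnclosingCircle(hull))
c=cv2.minEnclosingCircle(hull)[0]; h=ray(*c,.088,"top"); print("hub top",h)
r,l=blob(org(T),(330,222,357,236));print("key mark",r)
if r: k=ray(*r[0][1],.088,"top");print(k,np.arctan2(*(k-h)[::-1]))
print(T[226:250,332:354,2])
# shaft stripes
r,_=blob(org(T)&(T[...,0]>12)&(T[...,1]>150),(215,222,247,238));print("stripes",r)
print("V\n",T[226:250,219:242,2]);print("H\n",T[226:240,219:242,0])
```

```text
boss top [(83, array([411.35, 258.39]), [403, 251, 17, 17])]
(410.90865384615387, 258.6482371794872) wheel(boss) top [ 0.52870558 -0.23743672]
boss side [(187, array([367.47, 218.15]), [359, 212, 18, 13])]
wheel side (array([ 0.52695697, -0.23753534]), array([-1.31080924e-10, -4.19504431e-10]))
hub [(49, array([342.31, 238.82]), [337, 233, 12, 11]), (9, array([354., 250.]), [353, 249, 3, 3]), (7, array([350.43, 228.71]), [350, 227, 2, 4])]
((342.3196716308594, 238.00819396972656), 5.680434226989746)
hub top [ 0.57537931 -0.04763414]
key mark []
[[ 73  77  74  75  75  74  72  72  74  75  74  72  73  74  74  72  72  78
   83  79  78  84]
 [ 74  77  74  78  76  77  73  74  73  75  74  74  74  75  75  71  79  97
  107 105  89  77]
 [ 77  76  78  77  76  78  76  75  74  76  75  75  74  76  74  73  80 105
  116 113  94  75]
 [ 77  78  77  77  75  77  74  75  72  74  75  73  72  74  74  73  77 103
  114 113  94  81]
 [ 77  80  77  77  77  76  75  71  69  68  71  69  69  72  75  73  75  93
  109 106  90  80]
 [ 80  75  76  75  74  73  68  65  67  67  70  68  69  67  68  72  75  77
   85  85 
[... 4828 characters left out ...]
 11  12  12  12  12]
 [ 13  12  12  11  10   6   6  14  15  16  16  15  15  11  13   4   8  10
   12  13  12  13  13]
 [ 13  12  13   9   3   0 170  14  16  16  15  16  38  10  19 173   6   0
   10  12  12  13  12]
 [ 13  11  11   9   8 140  11  15  16  16  16  15  45 130  60  30 170 173
   12  12  12  12  12]
 [ 12  12  11   9 165   0   8  13  16  14  14   6  75  90  95 170 165 150
   11  11  12  12  13]
 [ 13  12   8   4 173  38  23  12  12   9   8  10 120 165  18  15 170 170
    0  12  13  12  12]
 [ 13  13  12   0 150  10 150  38 170 150 156   0   0  15 150   0 150 160
    0  11  12  12  12]
 [ 12  11  11   0   0 165   0   0  10 160  18  98 114  45 150 135  15 158
   17  12  12  12  13]]
```

```bash
cat >> h.py <<'E'
def phi():
    from scipy.spatial.transform import Rotation as Ro
    q=read_state()["orientation"]; x=Ro.from_quat([q[1],q[2],q[3],q[0]]).as_matrix()[:,0]; return np.arctan2(x[1],x[0])
def plan(x,y,z,ph_deg=None):
    s=read_state(); f=phi(); d=np.array([x,y,z])-s["tcp_pos"]
    turn=0 if ph_deg is None else np.degrees(f)-ph_deg
    print("inc",(np.array([d[0]*np.cos(f)+d[1]*np.sin(f),d[0]*np.sin(f)-d[1]*np.cos(f),-d[2]])*1000).round(1),"turn",round(turn,1),"phi",round(np.degrees(f),2))
def st():
    s=read_state(); print("t",round(s["t"],2),"tcp",s["tcp_pos"].round(4),"phi",round(np.degrees(phi()),2),"F",s["ft_force"].round(2),"M",s["moment"].round(2),"w",round(s["gripper_width"],4),"q",s["joints"].round(2))
E
python3 - <<'E'
from h import *
im=snapshot("top").astype(float)
print("hub",ray(342.45,237.7,.088,"top"),"collar",ray(229.7,238,.054,"top"))
w=np.clip(im[...,0]-im[...,2]-25,0,None)
def wc(u0,v0,u1,v1):
    s=w[v0:v1,u0:u1]; v,u=np.mgrid[v0:v1,u0:u1]; return (s*u).sum()/s.sum(),(s*v).sum()/s.sum()
print("RB\n",(im[...,0]-im[...,2])[229:238,335:351].astype(int))
c=wc(337,230,347,234);k=ray(*c,.088,"top")-ray(342.45,237.7,.088,"top");print(c,k,np.arctan2(k[1],k[0]))
a=ray(229.2,231.2,.09,"top");b=ray(227.4,235.5,.09,"top");print("stripe",a,b,np.arctan2(*(a-b)[::-1]))
plan(.576,-.048,.16,0);st()
E
```

```text
hub [ 0.57620757 -0.04797238] collar [0.57654263 0.25645919]
RB
 [[-1  1  1 -1 -1  1 -1  0  0  1 -2  0  0  2  5  6]
 [-1  0  0  0  0  0 -1  1  0  1  1  1  1  1  5  6]
 [ 0  0 -1 -1  2  3  7  5  0  0  0  0  0 -1  2  1]
 [-1  0  0  1  0 12 32 23  5 -1 -2  1  1  1  0 -1]
 [ 0  1  0 -1 -2  3 24 20  4 -2 -2  0 -1 -2 -1  1]
 [ 0  1  0 -1 -3 -1  5  5  0 -2 -2 -1 -2 -1  0  1]
 [ 1  1 -2 -2 -2 -1 -2  1 -2 -1 -2 -3 -2  1  1  0]
 [ 0 -1 -1 -3 -3 -1  4 13 16 -1 -3 -2 -2 -2 -1  0]
 [ 1  0 -1 -3 -3  7 32 41 42 25  1 -2 -3 -2 -1 -1]]
(np.float64(341.0), np.float64(232.0)) [0.01521737 0.00397218] 0.25533199015332636
stripe [0.58973114 0.25215448] [0.57817201 0.25652578] -0.361545451569483
inc [ 501.1 -286.8   71.3] turn 25.1 phi 25.14
t 1.05 tcp [ 0.2443 -0.5205  0.2313] phi 25.14 F [-0.77 -0.74 -1.05] M [0.02 0.03 0.04] w 0.0855 q [-1.27  0.15  1.44  0.    1.55 -0.13]
```

>>> {"fn": "move_arm", "kwargs": {"increments": [501,-287,71,25,0.65,501,-287,71,25,0.65,501,-287,71,25,0.65,501,-287,71,25,0.65,501,-287,71,25,0.65,501,-287,71,25,0.65,501,-287,71,25,0.65,501,-287,71,25,0.65,501,-287,71,25,0.65,501,-287,71,25,0.65,501,-287,71,25,0.65,501,-287,71,25,0.65,501,-287,71,25,0.65,501,-287,71,25,0.65,501,-287,71,25,0.65,501,-287,71,25,0.65,501,-287,71,25,0.65,501,-287,71,25,0.65]}}

```text
t: 2.55
tcp_pos: [0.5754, -0.0488, 0.1605]
orientation: [0.0, 1.0, 0.001, -0.0]
ft_force: [-0.2, 0.3, 0.1]
gripper_width: 0.0556
```

```bash
python3 -c "
from h import *
st();plan(.576,-.048,.067,0)"
```

```text
t 2.55 tcp [ 0.5754 -0.0488  0.1605] phi 0.1 F [-0.25  0.28  0.13] M [ 0.01 -0.   -0.05] w 0.0556 q [-0.22  0.19  1.54 -0.    1.42  1.35]
inc [ 0.6 -0.8 93.5] turn 0.1 phi 0.1
```

>>> {"fn": "move_arm", "kwargs": {"increments": [0.5,-0.5,93,0,0.65,0.5,-0.5,93,0,0.65,0.5,-0.5,93,0,0.65,0.5,-0.5,93,0,0.65,0.5,-0.5,93,0,0.65]}}

```text
t: 2.97
tcp_pos: [0.5767, -0.0482, 0.0689]
orientation: [0.0, 1.0, 0.001, 0.0]
ft_force: [-0.0, 0.6, 0.7]
gripper_width: 0.0553
```

>>> {"fn": "move_arm", "kwargs": {"increments": [0,0,0,0,0.45,0,0,0,0,0.4,0,0,0,0,0.37,0,0,0,0,0.34,0,0,0,0,0.3,0,0,0,0,0.3]}}

```text
t: 3.47
tcp_pos: [0.5775, -0.0469, 0.07]
orientation: [-0.0, 1.0, 0.001, 0.002]
ft_force: [-2.4, 6.4, 14.6]
gripper_width: 0.0306
```

```bash
python3 -c "
from h import *
st()"
```

```text
t 3.47 tcp [ 0.5775 -0.0469  0.07  ] phi 0.15 F [-2.4   6.44 14.57] M [ 1.14  0.5  -0.12] w 0.0306 q [-0.21  0.26  1.64  0.    1.24  1.35]
```

>>> {"fn": "move_arm", "kwargs": {"increments": [0,-1.4,-2,0,0.3,0,-1.4,-2,0,0.3,0,-1.4,-2,0,0.3]}}

```text
t: 3.72
tcp_pos: [0.5774, -0.0468, 0.0701]
orientation: [0.001, 1.0, 0.001, 0.001]
ft_force: [9.1, -7.6, -10.8]
gripper_width: 0.0301
```

>>> {"fn": "move_arm", "kwargs": {"increments": [0,0,0,0,0.65,0,0,0,0,0.65,0,0,0,-90,0.65,0,0,0,-90,0.65,0,0,0,-90,0.65,0,0,0,-90,0.65,0,0,0,-90,0.65,0,0,0,-90,0.65,0,0,0,-90,0.65,0,0,0,-90,0.65,0,0,0,-90,0.65,0,0,0,-90,0.65,0,0,0,-90,0.65,0,0,0,-90,0.65,0,0,0,-90,0.65,0,0,0,-90,0.65,0,0,0,-90,0.65]}}

```text
t: 5.13
tcp_pos: [0.5766, -0.0459, 0.07]
orientation: [0.0, 0.707, 0.707, 0.0]
ft_force: [-1.1, 0.5, 0.1]
gripper_width: 0.0555
```

>>> {"fn": "move_arm", "kwargs": {"increments": [0,0,0,0,0.45,0,0,0,0,0.4,0,0,0,0,0.37,0,0,0,0,0.34,0,0,0,0,0.3,0,0,0,0,0.3]}}

```text
t: 5.63
tcp_pos: [0.5741, -0.0458, 0.0697]
orientation: [-0.002, 0.707, 0.707, -0.002]
ft_force: [-24.7, -0.5, 19.3]
gripper_width: 0.0307
```

```bash
python3 -c "
from h import *
st()"
```

```text
t 5.63 tcp [ 0.5741 -0.0458  0.0697] phi 90.05 F [-24.73  -0.48  19.34] M [ 0.03  4.38 -0.01] w 0.0307 q [-0.21  0.26  1.64 -0.    1.24 -0.21]
```

>>> {"fn": "move_arm", "kwargs": {"increments": [0,0,0,0,0.65,0,0,0,0,0.65,-1,-2.6,0,0,0.65,-1,-2.6,0,0,0.65]}}

```text
t: 5.97
tcp_pos: [0.5735, -0.047, 0.0693]
orientation: [-0.0, 0.706, 0.708, 0.0]
ft_force: [-0.3, -0.2, 0.8]
gripper_width: 0.0557
```

>>> {"fn": "move_arm", "kwargs": {"increments": [0,0,0,0,0.45,0,0,0,0,0.4,0,0,0,0,0.37,0,0,0,0,0.34,0,0,0,0,0.3,0,0,0,0,0.3]}}

```text
t: 6.47
tcp_pos: [0.574, -0.047, 0.0697]
orientation: [0.0, 0.706, 0.708, 0.0]
ft_force: [-1.7, 0.0, 5.9]
gripper_width: 0.0304
```

>>> {"fn": "move_arm", "kwargs": {"increments": [0,0,0,0,0.65,0,0,0,0,0.65,0,0,-100,0,0.85,0,0,-100,0,0.85,0,0,-100,0,0.85,0,0,-100,0,0.85]}}

```text
t: 6.97
tcp_pos: [0.5754, -0.0472, 0.1742]
orientation: [0.003, 0.706, 0.708, 0.002]
ft_force: [0.1, -0.2, 0.2]
gripper_width: 0.0725
```

```bash
python3 -c "
from h import *
st(); plan(.527,-.236,.07)"
```

```text
t 6.97 tcp [ 0.5754 -0.0472  0.1742] phi 90.14 F [ 0.12 -0.21  0.23] M [-0.01 -0.03 -0.05] w 0.0725 q [-0.22  0.18  1.52  0.    1.44 -0.22]
inc [-188.6  -48.8  104.2] turn 0 phi 90.14
```

>>> {"fn": "move_arm", "kwargs": {"increments": [-188.5,-49,104,0,0.85,-188.5,-49,104,0,0.85,-188.5,-49,104,0,0.85,-188.5,-49,104,0,0.85,-188.5,-49,104,0,0.85,-188.5,-49,104,0,0.85,-188.5,-49,104,0,0.85,-188.5,-49,104,0,0.85]}}

```text
t: 7.63
tcp_pos: [0.5249, -0.2356, 0.0648]
orientation: [-0.001, 0.707, 0.707, 0.0]
ft_force: [0.2, 0.5, 1.4]
gripper_width: 0.0723
```

```bash
python3 -c "
from h import *
st(); plan(.527,-.236,.009,90)"
```

```text
t 7.63 tcp [ 0.5249 -0.2356  0.0648] phi 90.06 F [0.18 0.48 1.37] M [ 0.   -0.05  0.01] w 0.0723 q [-0.56  0.26  1.65  0.    1.23 -0.56]
inc [-0.4  2.1 55.8] turn 0.1 phi 90.06
```

>>> {"fn": "move_arm", "kwargs": {"increments": [0,2,40,0,0.85,0,2,56,0,0.85,0,2,56,0,0.85,0,2,56,0,0.85,0,2,56,0,0.7,0,2,56,0,0.62,0,2,56,0,0.58,0,2,56,0,0.54,0,2,56,0,0.54,0,2,56,0,0.54]}}

```text
t: 8.47
tcp_pos: [0.528, -0.2356, 0.0113]
orientation: [0.001, 0.706, 0.708, 0.0]
ft_force: [-3.4, 5.5, 16.1]
gripper_width: 0.0474
```

```bash
python3 -c "
from h import *
st()"
```

```text
t 8.47 tcp [ 0.528  -0.2356  0.0113] phi 90.15 F [-3.42  5.49 16.12] M [0.77 0.6  0.1 ] w 0.0474 q [-0.55  0.32  1.69  0.    1.12 -0.56]
```

>>> {"fn": "move_arm", "kwargs": {"increments": [0,0,-2,0,0.75,0,0,-2,0,0.75,0,0,-2,90,0.75,0,0,-2,90,0.75,0,0,-2,90,0.75,0,0,-2,90,0.75,0,0,-2,90,0.75,0,0,-2,90,0.75,0,0,-2,90,0.75,0,0,-2,90,0.75,0,0,-2,90,0.75,0,0,-2,90,0.75,0,0,-2,90,0.75,0,0,-2,90,0.75,0,0,-2,90,0.75,0,0,-2,90,0.75,0,0,-2,90,0.75]}}

```text
t: 9.88
tcp_pos: [0.5273, -0.2356, 0.0115]
orientation: [0.0, 1.0, 0.003, 0.0]
ft_force: [0.4, 0.1, 1.9]
gripper_width: 0.0637
```

>>> {"fn": "move_arm", "kwargs": {"increments": [0,0,0,0,0.65,0,0,0,0,0.62,0,0,0,0,0.58,0,0,0,0,0.54,0,0,0,0,0.5,0,0,0,0,0.5,0,0,0,0,0.45]}}

```text
t: 10.47
tcp_pos: [0.5274, -0.2361, 0.0121]
orientation: [0.001, 1.0, 0.002, 0.0]
ft_force: [-3.6, -2.2, 11.0]
gripper_width: 0.048
```

```bash
python3 -c "
from h import *
st()"
```

```text
t 10.47 tcp [ 0.5274 -0.2361  0.0121] phi 0.2 F [-3.63 -2.21 11.04] M [-0.55  0.61  0.11] w 0.048 q [-0.55  0.32  1.69 -0.    1.12  1.01]
```

>>> {"fn": "move_arm", "kwargs": {"increments": [0,0,0,0,0.3,0,0,-20,0,0.3,0,0,-60,0,0.3,0,0,-110,0,0.3,0,0,-110,0,0.3,0,0,-110,0,0.3,0,0,-110,0,0.3]}}

```text
t: 11.05
tcp_pos: [0.5269, -0.2353, 0.1203]
orientation: [-0.0, 1.0, 0.001, -0.0]
ft_force: [-0.1, 0.5, -6.9]
gripper_width: 0.048
```

```bash
python3 -c "
from h import *
st(); plan(.5738,-.0468,.105,0)"
```

```text
t 11.05 tcp [ 0.5269 -0.2353  0.1203] phi 0.17 F [-0.12  0.46 -6.89] M [-0.01  0.01 -0.03] w 0.048 q [-0.55  0.22  1.59  0.    1.34  1.01]
inc [  47.5 -188.3   15.3] turn 0.2 phi 0.17
```

>>> {"fn": "move_arm", "kwargs": {"increments": [24,-94,8,0,0.3,36,-140,12,0,0.3,47,-188,14,0,0.3,47,-188,14,0,0.3,47,-188,14,0,0.3,47,-188,14,0,0.3,47,-188,14,0,0.3,47,-188,14,0,0.3,47,-188,14,0,0.3,47,-188,14,0,0.3,47,-188,14,0,0.3]}}

```text
t: 11.97
tcp_pos: [0.5735, -0.0483, 0.107]
orientation: [-0.0, 1.0, 0.001, -0.0]
ft_force: [0.2, 0.7, -5.7]
gripper_width: 0.0478
```

```bash
python3 -c "
from h import *
st(); plan(.5738,-.0468,.071,0)"
```

```text
t 11.97 tcp [ 0.5735 -0.0483  0.107 ] phi 0.07 F [ 0.2   0.74 -5.71] M [-0.01  0.02 -0.01] w 0.0478 q [-0.22  0.22  1.61  0.    1.31  1.35]
inc [ 0.3 -1.5 36. ] turn 0.1 phi 0.07
```

>>> {"fn": "move_arm", "kwargs": {"increments": [0,-1.2,8,0,0.3,0,-1.2,16,0,0.3,0,-1.2,22,0,0.3,0,-1.2,25,0,0.3,0,-1.2,25,0,0.3]}}

```text
t: 12.38
tcp_pos: [0.5733, -0.0462, 0.0811]
orientation: [-0.0, 1.0, 0.001, -0.001]
ft_force: [-0.6, -0.5, -5.9]
gripper_width: 0.0479
```

```bash
python3 -c "
from h import *
st(); plan(.5738,-.0468,.071,0)"
```

```text
t 12.38 tcp [ 0.5733 -0.0462  0.0811] phi 0.14 F [-0.55 -0.52 -5.93] M [ 0.01 -0.01  0.02] w 0.0479 q [-0.21  0.25  1.64  0.    1.26  1.35]
inc [ 0.5  0.6 10.1] turn 0.1 phi 0.14
```

>>> {"fn": "move_arm", "kwargs": {"increments": [0.4,0.4,5,0,0.3,0.4,0.4,9,0,0.3,0.4,0.4,10,0,0.3,0.4,0.4,10,0,0.3]}}

```text
t: 12.72
tcp_pos: [0.5742, -0.0466, 0.0723]
orientation: [-0.0, 1.0, 0.001, 0.0]
ft_force: [0.2, 0.6, -5.0]
gripper_width: 0.0479
```

```bash
python3 -c "
from h import *
st()"
```

```text
t 12.72 tcp [ 0.5742 -0.0466  0.0723] phi 0.14 F [ 0.24  0.56 -4.96] M [ 0.01 -0.   -0.01] w 0.0479 q [-0.21  0.26  1.64  0.    1.24  1.35]
```

Lowering gently the last bit, then release.

>>> {"fn": "move_arm", "kwargs": {"increments": [0,0,1,0,0.3,0,0,2,0,0.3,0,0,2,0,0.3]}}

```text
t: 12.97
tcp_pos: [0.5743, -0.0466, 0.072]
orientation: [0.0, 1.0, 0.001, 0.0]
ft_force: [-11.4, 1.7, 19.1]
gripper_width: 0.0481
```

>>> {"fn": "move_arm", "kwargs": {"increments": [0,0,0,0,0.6,0,0,0,0,0.8,0,0,0,0,0.8,0,0,0,0,0.8,0,0,-40,0,0.8,0,0,-90,0,0.8,0,0,-90,0,0.8,0,0,-90,0,0.8,0,0,-90,0,0.8]}}

```text
t: 13.72
tcp_pos: [0.5744, -0.0467, 0.1607]
orientation: [0.0, 1.0, 0.001, 0.001]
ft_force: [0.1, 0.7, -0.9]
gripper_width: 0.0683
```

```bash
python3 -c "
from h import *
st(); plan(.572,.255,.19,-23)
for n in ('top','side'):
    im=snapshot(n); cv2.imwrite(f'pics/{n}w.png',im[:,:,::-1])
im=np.hstack([cv2.resize(cv2.imread('pics/topw.png')[190:290,280:410],(390,300)),cv2.resize(cv2.imread('pics/sidew.png')[200:290,265:382],(390,300))]);cv2.imwrite('pics/w.png',im)"
```

```text
t 13.72 tcp [ 0.5744 -0.0467  0.1607] phi 0.14 F [ 0.06  0.74 -0.91] M [-0.01 -0.    0.  ] w 0.0683 q [-0.21  0.19  1.54  0.    1.41  1.35]
inc [  -1.7 -301.7  -29.3] turn 23.1 phi 0.14
```

View pics/w.png

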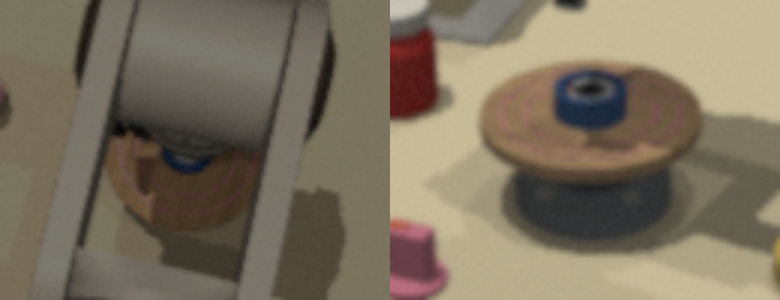

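The side view shows the wheel level on the shoulder with the hub inside the boss. Next I move over the shaft and pinch it across its x ends first to centre it.

>>> {"fn": "move_arm", "kwargs": {"increments": [0,-304,-30,-67,0.65,0,-304,-30,-67,0.65,0,-304,-30,-67,0.65,0,-304,-30,-67,0.65,0,-304,-30,-67,0.65,0,-304,-30,-67,0.65,0,-304,-30,-67,0.65,0,-304,-30,-67,0.65,0,-304,-30,-67,0.65,0,-304,-30,-67,0.65,0,-304,-30,-67,0.65,0,-304,-30,-67,0.65,0,-304,-30,-67,0.65,0,-304,-30,-67,0.65]}}

```text
t: 14.98
tcp_pos: [0.5734, 0.257, 0.19]
orientation: [-0.0, 0.834, 0.552, -0.0]
ft_force: [-0.6, -1.9, 0.2]
gripper_width: 0.0553
```

```bash
python3 -c "
from h import *
st(); plan(.5745,.2575,.0595,67)"
```

```text
t 14.98 tcp [0.5734 0.257  0.19  ] phi 67.02 F [-0.58 -1.87  0.23] M [-0.01 -0.   -0.01] w 0.0553 q [0.3  0.28 1.37 0.   1.5  0.7 ]
inc [  0.8   0.8 130.5] turn 0.0 phi 67.02
```

>>> {"fn": "move_arm", "kwargs": {"increments": [0,0,40,0,0.65,0,0,80,0,0.65,0,0,110,0,0.65,0,0,128,0,0.65,0,0,130,0,0.65,0,0,130,0,0.65,0,0,130,0,0.5,0,0,130,0,0.44,0,0,130,0,0.4,0,0,130,0,0.36,0,0,130,0,0.32,0,0,130,0,0.3]}}

```text
t: 15.98
tcp_pos: [0.574, 0.2575, 0.0618]
orientation: [0.0, 0.833, 0.553, 0.001]
ft_force: [-0.9, -1.3, 9.1]
gripper_width: 0.0294
```

```bash
python3 -c "
from h import *
st()
im=snapshot('side'); cv2.imwrite('pics/s3.png',cv2.resize(im[260:380,200:360,::-1],(640,480)))"
```

```text
t 15.98 tcp [0.574  0.2575 0.0618] phi 67.14 F [-0.91 -1.32  9.06] M [-0.1   0.23 -0.01] w 0.0294 q [ 0.3   0.37  1.52 -0.    1.25  0.7 ]
```

View pics/s3.png

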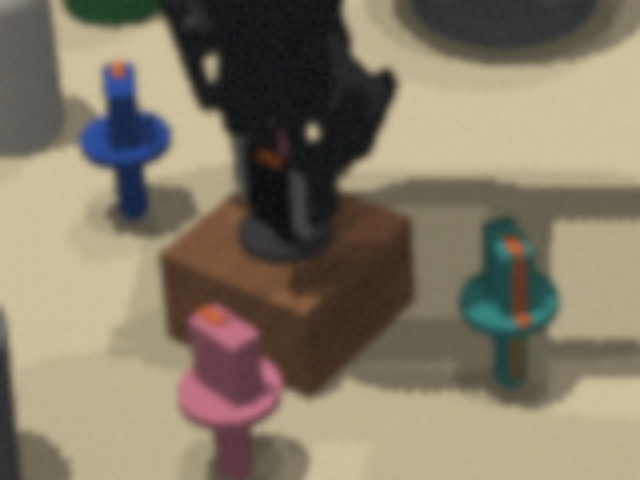

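The pads hold the grip's two ends (width 29 mm), so it is centred along x. Now I turn 90° and pinch the y sides.

>>> {"fn": "move_arm", "kwargs": {"increments": [0,0,0,0,0.65,0,0,0,0,0.65,0,0,0,0,0.65,0,0,0,90,0.65,0,0,0,90,0.65,0,0,0,90,0.65,0,0,0,90,0.65,0,0,0,90,0.65,0,0,0,90,0.65,0,0,0,90,0.65,0,0,0,90,0.65,0,0,0,90,0.65,0,0,0,90,0.65,0,0,0,90,0.65,0,0,0,90,0.65,0,0,0,90,0.65,0,0,0,90,0.65,0,0,0,90,0.65]}}

```text
t: 17.53
tcp_pos: [0.5734, 0.2574, 0.0603]
orientation: [-0.0, 0.98, -0.197, -0.0]
ft_force: [0.1, 1.0, 0.6]
gripper_width: 0.0557
```

>>> {"fn": "move_arm", "kwargs": {"increments": [0,0,0,0,0.5,0,0,0,0,0.4,0,0,0,0,0.3,0,0,0,0,0.24,0,0,0,0,0.2,0,0,0,0,0.16,0,0,0,0,0.1,0,0,0,0,0,0,0,0,0,0,0,0,0,0,0]}}

```text
t: 18.37
tcp_pos: [0.5735, 0.2574, 0.0605]
orientation: [-0.0, 0.98, -0.198, 0.0]
ft_force: [-0.8, 1.2, 4.2]
gripper_width: 0.0148
```

```bash
python3 -c "
from h import *
st()"
```

```text
t 18.37 tcp [0.5735 0.2574 0.0605] phi -22.85 F [-0.81  1.23  4.22] M [0.08 0.14 0.01] w 0.0148 q [0.3  0.37 1.52 0.   1.25 2.27]
```

>>> {"fn": "move_arm", "kwargs": {"increments": [0,0,-20,0,0,0,0,-60,0,0,0,0,-100,0,0,0,0,-108,0,0,0,0,-108,0,0,0,0,-108,0,0]}}

```text
t: 18.87
tcp_pos: [0.5732, 0.2572, 0.1677]
orientation: [0.0, 0.98, -0.198, -0.0]
ft_force: [-0.7, -0.5, -2.6]
gripper_width: 0.0151
```

```bash
python3 -c "
from h import *
st(); plan(.5736,-.0469,.165,12)"
```

```text
t 18.87 tcp [0.5732 0.2572 0.1677] phi -22.86 F [-0.73 -0.52 -2.61] M [0.01 0.03 0.02] w 0.0151 q [0.3  0.29 1.4  0.   1.45 2.27]
inc [118.5 280.1   2.7] turn -34.9 phi -22.86
```

>>> {"fn": "move_arm", "kwargs": {"increments": [118.5,280,2.5,-35,0,118.5,280,2.5,-35,0,118.5,280,2.5,-35,0,118.5,280,2.5,-35,0,118.5,280,2.5,-35,0,118.5,280,2.5,-35,0,118.5,280,2.5,-35,0,118.5,280,2.5,-35,0,118.5,280,2.5,-35,0,118.5,280,2.5,-35,0,118.5,280,2.5,-35,0,118.5,280,2.5,-35,0]}}

```text
t: 19.87
tcp_pos: [0.5735, -0.0458, 0.1648]
orientation: [-0.0, 0.994, 0.106, -0.001]
ft_force: [-0.3, -0.0, -1.5]
gripper_width: 0.0151
```

```bash
python3 -c "
from h import *
st(); plan(.5736,-.0469,.145,12)
im=snapshot('side'); cv2.imwrite('pics/s4.png',cv2.resize(im[160:290,240:413,::-1],(692,520),interpolation=cv2.INTER_CUBIC))"
```

```text
t 19.87 tcp [ 0.5735 -0.0458  0.1648] phi 12.19 F [-0.28 -0.03 -1.47] M [-0.04 -0.02  0.04] w 0.0151 q [-0.21  0.18  1.53  0.    1.43  1.14]
inc [-0.1  1.1 19.8] turn 0.2 phi 12.19
```

View pics/s4.png

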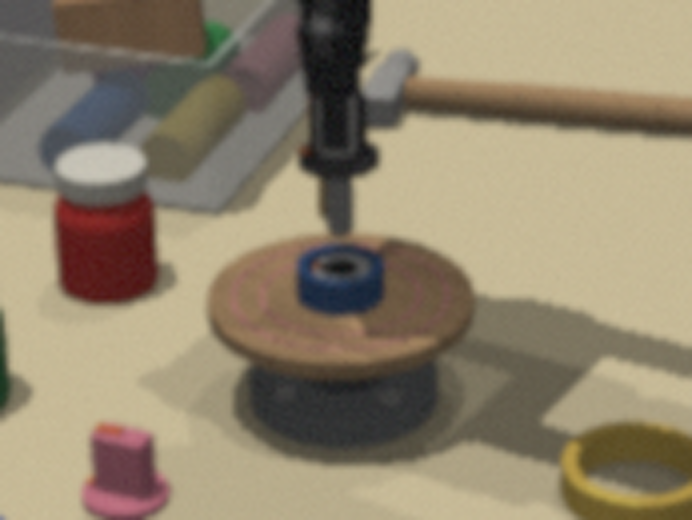

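The shaft hangs upright just above the hub. The orange keyway mark is visible at its left rim.

>>> {"fn": "move_arm", "kwargs": {"increments": [0,1.1,12,0,0,0,1.1,18,0,0,0,1.1,20,0,0,0,1.1,24,0,0,0,1.1,27,0,0,0,1.1,29,0,0,0,1.1,30,0,0,0,1.1,30,0,0]}}

```text
t: 20.58
tcp_pos: [0.574, -0.0477, 0.1357]
orientation: [-0.0, 0.994, 0.106, -0.0]
ft_force: [0.1, 0.0, -2.0]
gripper_width: 0.0153
```

```bash
python3 -c "
from h import *
st()"
```

```text
t 20.58 tcp [ 0.574  -0.0477  0.1357] phi 12.14 F [ 0.11  0.05 -2.  ] M [ 0.04  0.07 -0.06] w 0.0153 q [-0.22  0.2   1.57  0.    1.37  1.14]
```

>>> {"fn": "move_arm", "kwargs": {"increments": [0,-0.6,2,0,0,0,-0.6,3,0,0,0,-0.6,4,0,0,0,-0.6,5,0,0,0,-0.6,5,0,0,0,-0.6,5,0,0]}}

```text
t: 21.08
tcp_pos: [0.5739, -0.0472, 0.1308]
orientation: [-0.0, 0.994, 0.106, -0.0]
ft_force: [-0.1, -0.2, -1.9]
gripper_width: 0.0154
```

```bash
python3 -c "
from h import *
st()"
```

```text
t 21.08 tcp [ 0.5739 -0.0472  0.1308] phi 12.14 F [-0.06 -0.23 -1.9 ] M [-0.   -0.01  0.03] w 0.0154 q [-0.22  0.21  1.58  0.    1.36  1.14]
```

Tip is about 12 mm in with no load. I continue down.

>>> {"fn": "move_arm", "kwargs": {"increments": [0,-0.3,2,0,0,0,-0.3,4,0,0,0,-0.3,6,0,0,0,-0.3,8,0,0,0,-0.3,8,0,0]}}

```text
t: 21.5
tcp_pos: [0.5737, -0.0468, 0.1223]
orientation: [-0.0, 0.994, 0.106, -0.0]
ft_force: [-0.3, -1.0, -2.0]
gripper_width: 0.0155
```

```bash
python3 -c "
from h import *
st()"
```

```text
t 21.5 tcp [ 0.5737 -0.0468  0.1223] phi 12.14 F [-0.33 -0.96 -2.02] M [0.04 0.01 0.03] w 0.0155 q [-0.22  0.21  1.59  0.    1.34  1.14]
```

>>> {"fn": "move_arm", "kwargs": {"increments": [0,0,4,0,0,0,0,8,0,0,0,0,12,0,0,0,0,15,0,0,0,0,17,0,0,0,0,19,0,0,0,0,20,0,0,0,0,20,0,0]}}

```text
t: 22.17
tcp_pos: [0.574, -0.0469, 0.1031]
orientation: [-0.0, 0.994, 0.106, 0.0]
ft_force: [-2.9, 1.3, 8.3]
gripper_width: 0.015
```

```bash
python3 -c "
from h import *
st()"
```

```text
t 22.17 tcp [ 0.574  -0.0469  0.1031] phi 12.14 F [-2.88  1.35  8.26] M [ 0.16  0.65 -0.01] w 0.015 q [-0.22  0.23  1.61  0.    1.3   1.14]
```

>>> {"fn": "move_arm", "kwargs": {"increments": [0,0,1,0,0,0,0,2,0,0,0,0,3,0,0,0,0,4,0,0,0,0,4,0,0,0,0,4,0,0]}}

```text
t: 22.67
tcp_pos: [0.5741, -0.0469, 0.1005]
orientation: [0.0, 0.994, 0.106, 0.001]
ft_force: [-8.6, 1.6, 21.9]
gripper_width: 0.0151
```

```bash
python3 -c "
from h import *
st()"
```

```text
t 22.67 tcp [ 0.5741 -0.0469  0.1005] phi 12.15 F [-8.58  1.56 21.92] M [0.29 1.7  0.  ] w 0.0151 q [-0.22  0.23  1.61  0.    1.3   1.14]
```

>>> {"fn": "move_arm", "kwargs": {"increments": [-0.5,0,0.3,0,0,-0.5,0,0.3,0,0,-0.5,0,0.3,0,0,-0.5,0,0.3,0,0]}}

```text
t: 23.0
tcp_pos: [0.5741, -0.0469, 0.1005]
orientation: [0.0, 0.994, 0.106, 0.001]
ft_force: [-7.0, 2.3, 23.7]
gripper_width: 0.0151
```

```bash
python3 -c "
from h import *
st()
im=snapshot('side'); cv2.imwrite('pics/s5.png',cv2.resize(im[160:290,240:413,::-1],(692,520),interpolation=cv2.INTER_CUBIC))"
```

```text
t 23.0 tcp [ 0.5741 -0.0469  0.1005] phi 12.15 F [-7.03  2.32 23.71] M [0.56 1.29 0.02] w 0.0151 q [-0.22  0.23  1.62  0.    1.29  1.14]
```

View pics/s5.png

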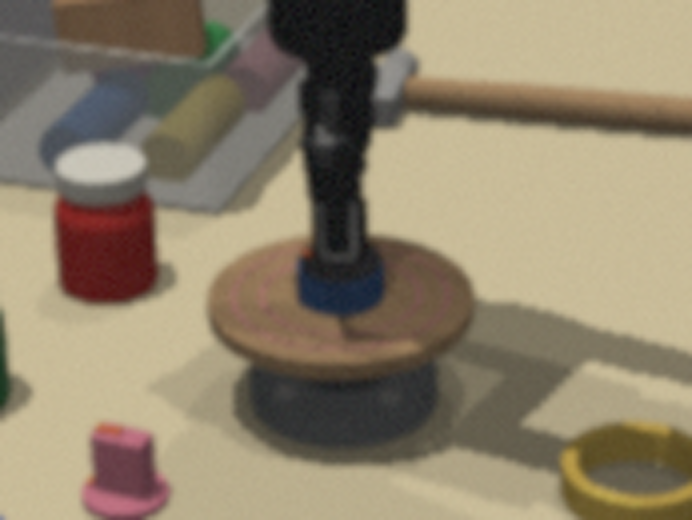

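The collar sits on the blue boss, the wheel is level and the grip is held. Handing in.

```bash
python3 -c "
from h import *
print(hand_in()); st()"
```

```text
the job is handed in; nothing more can be done
None
the job is handed in; nothing more can be done
```

The wheel head is on the stand's shoulder and let go. The shaft is pressed home in the hub with the gripper still holding it, and the job was handed in at about 23 s. No verdict was reported.

- **How it was located:** I found the hub by pinching it in two directions, which put it about 2 mm from where the cameras had it. I centred the wheel boss and the shaft grip the same way.
- **Key and keyway:** I read the keyway angle off its orange mark, about 0.21 rad, and the key went in on the first push without any search turning.
- **Last checks:**
  - The tool stopped at 100.5 mm, which puts the shaft tip at 46 mm, its fully home height.
  - The upward force was 24 N against a 12 N spring, so the collar is bearing on the wheel.
  - The gripper opening was steady at 15 mm.
  - The last side picture shows the wheel level with the collar on the blue boss. I saw no bystander disturbed in it, though it covers only part of the table.
- **What was off:** A sideways force of about 7 N stayed on the gripper at the end. The tool was within about 1 mm of the hub axis. Plunger travel and the exact wheel position were inferred from tool height, force and the picture, not measured directly.

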